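Swing a slotted rail into line on the angle jig

TASK

Load the slotted beech rail into the angle jig for boring: lay it on the jig's board slanting away from the fence on the robot's side, slide its open slot fully home on the post, then swing the rail about the post until it has passed the sprung roller catch and lies flat along the fence, held there by the roller. The fence's angle is set by hand for each job, so feel your way: some 10 to 15 N of push is plenty, and neither rail nor jig may be rammed. Leave the loose hinge, caliper and screwdriver where they are.

Things in the scene. Friction and masses are not known exactly. Their poses are not given: they have to be found in the camera images.
- rail: Loose pale beech rail, 200 x 40 x 22 mm (along its y, x, z), 0.13 to 0.23 kg, flat on the worktop left of and in front of the jig. Origin: centre of its underside; y along it towards the slotted end. The dark bores on its top are shallow marks. Laid on the jig 0.6 to 0.75 rad off the board's y, plain end towards the robot, it clears the roller at any fence setting.
- slot (a point): Point on the rail's underside, y = 86 mm: lies on the post's axis (within 1 mm) when the slot is home. The slot is open at the rail's +y end, cut through the full thickness, 18 mm wide, bottom square at y = 77.5 mm, mouth at y = 100 mm flared to about 25 mm. A rail pushed round freely creeps out of the slot and then jams on the roller: keep it borne against the post.
- rail_end (a point): Centre of the rail's plain square end face, y = -100 mm, 11 mm above the underside.
- jig: Fixed drilling jig: birch board 200 x 296 x 12 mm (x, y, z). Origin: centre of its underside; x away from the robot, y left along the board. Post at its left end. An aluminium fence bar (top 26 mm above the underside) swings on the post's axis and is locked anywhere within 0.2 rad of the board's y; the setting is not reported: see or feel it. Black clamp knob behind it, 44 mm high.
- post: Fixed upright steel post, 16 mm diameter. Origin: on its axis at the level of the board's underside, at jig x = 0, y = +108 mm; axes as the jig's. It carries the fence. The fence's face looks to -x (the robot), 20 mm from this axis, so the rail lies centred on the post when flush.
- post_top (a point): Top of the nut on the post, 56 mm above the board's underside. Below it the fence's steel arm and eye (17 mm radius) cover the post with 26 mm free above the board: the 22 mm rail goes in underneath, level and endwise, and cannot be dropped on.
- catch (a joint): Push-back of the roller catch, m; 0 free. 20 mm steel roller in a 38 mm high housing on the fence's right end, axis 190 mm from the post, 27 mm to the robot's side; sprung (2 N + 1 N/mm) towards the post. Pushing the plain end over it takes 7 to 12 N 140 mm from the post if the slot is home. Near 0.0035 while it rolls along the end, it then drops behind the corner: 0.001 to 0.002.
- hinge_cup_0: Bystander: loose steel cabinet hinge 90 x 48 x 23 mm in front of the jig; origin at the centre of its underside. Leave it alone.
- caliper: Bystander: loose steel caliper 60 x 236 x 10 mm in front of the jig, to the right; origin at the centre of its underside, y along its beam. Leave it alone.
- screwdriver: Bystander: loose red screwdriver 30 x 220 x 26 mm to the right of the jig; origin at the centre of its underside, y along it. Leave it alone.

How it is judged:
On the way:
1. the rail lies on the board with its slot pushed home on the post, still slanting away from the fence and clear of the roller (horizontal distance between slot and post below 0.0045 m and z of slot in the frame of jig between 0.009 and 0.0155 m and angle between rail's own z axis and vertical below 0.04 rad and value of joint catch below 0.0003 m), for 0.2 s.
At the end, for the whole second after the job is handed in: The rail lies flat on the board (tilt under 0.04 rad) with its slot home on the post (slot point within 4.5 mm of the post's axis), swung to the fence (within 0.25 rad of the board's y) and held there by the roller, whose catch reads between 0.5 and 2.9 mm; the rail is at rest (horizontal distance between slot and post below 0.0045 m and z of slot in the frame of jig between 0.009 and 0.0155 m and angle between rail's own z axis and vertical below 0.04 rad and value of joint catch between 0.0005 and 0.0029 m and angle between the y axis of rail and the y axis of jig, either way round below 0.25 rad and linear speed of rail below 0.01 m/s and angular speed of rail below 0.05 rad/s); the robot touches nothing.
It fails at once if the rail is rammed against the post, the fence or the catch (over 35 N) (contact force between rail and post above 35 N).
It fails at once if the robot pushes hard on the jig itself (over 25 N) (contact force between any of the arm, the fingers and jig above 25 N).
It fails at once if the hinge cup is shoved aside (over 20 mm) (distance of hinge_cup_0 from where it was at the start of the episode above 0.02 m).
It fails at once if the caliper is shoved aside (over 20 mm) (distance of caliper from where it was at the start of the episode above 0.02 m).
It fails at once if the screwdriver is shoved aside (over 20 mm) (distance of screwdriver from where it was at the start of the episode above 0.02 m).
It also fails if it takes over 72 s, if anything falls off the work surface, if the arm or the gripper's body presses on something with over 40 N, if the wrist force passes 120 N, or if a joint passes its speed limit or range.

ROBOT

A 7-joint arm with a two-finger parallel gripper is mounted at the origin on a cart in front of the work surface, level with it; the furniture and walls round the work are solid. World frame = base frame: x ahead of the robot, y to its left, z up, the work surface at z = 0. Lengths are in m, angles in rad, forces in N, time in s.
With the tool pointing down it reaches from about 0.4 to 0.85 m from the base axis. Payload 4.5 kg.
Tool frame: the origin (TCP) lies where the fingers leave the gripper's body, on its centre line; the fingertips stand 64 mm ahead of it and the grasp point (between the pads) lies 45 mm ahead of it; z points along the fingers, y is the line along which they close (so a half turn about z gives the same grasp; the last joint's range is limited). The gripper opens to 88 mm and grips with 3 to 60 N. Pads are 18 mm wide; open, the fingers measure 123 mm over their backs; the gripper's body (75 mm by 187 mm) begins 45 mm behind the grasp point.
Start: joints at [1.159, 0.689, -0.195, 1.565, 0.157, 0.902, -0.215], TCP at [0.27, -0.564, 0.303] pointing down, gripper open.
Joint ranges: [-3.01, 3.01], [-0.46, 2.08], [-1.47, 1.51], [0.13, 2.56], [-1, 4.14], [0.04, 2.09], [-2.66, 2.66]. Speed limits (rad/s): [2.57, 2.57, 3.14, 3.14, 3.14, 3.14, 3.14].

INTERFACE

Orientations are given as a unit quaternion [x, y, z, w].
In Python, from plant import r gives the robot as it stands.
- The arm moves only by the tool play_rows, never from a script. Its arguments are lists of equal length, an entry for each row: "translation": the shift along the tool's x, y, z in m, a list of three; "delta_rot": the turn, a rotation vector about the tool's x, y, z in degrees, a list of three; "grip": the opening, from -1 (shut) to 1 (fully open). In form: {"translation": [[x, y, z], ...], "delta_rot": [[rx, ry, rz], ...], "grip": [grip, ...]}. A call has 1 to 20 rows; each row shifts and turns the commanded pose from where the row before left it, along the tool's axes as they then stand; what a row does not reach is not made up. A row lasts 1/8 s, in which the tool goes at most 62.5 mm and 10.7 degrees, less where a joint would pass 70% of its speed; a pose out of reach is approached as far as the arm can. A call with a gripper value outside its range is refused whole. The fingers move at their own pace and stop on an object; "squeeze" is the grip in N (left out, the last holds). Time passes only in rows, so rows that do not move let the fingers close. It gives the time, the measured TCP pose, the force, the opening and the grip force at its end, in the units of the state.
- r.get_state(): the state, without advancing time (a new reading comes with each control period).
- r.snapshot(name): name is "side" or "top" or "wrist"; returns the picture (400x640x3 uint8, blue, green, red); there is no depth.
- r.get_calibration(name): a dict with "intrinsics" (3x3 intrinsics, pixels), "eye" and "rotation" of the camera in the world. Camera axes: x right, y up, looking along -z (the intrinsics and any distortion apply to the point x, -y, -z); pixel columns grow to the right and rows downward; lengths in m; the calibration is good to about 2 mm. The wrist camera is an equidistant fisheye: a pixel r from the principal point sees the ray r / f radians off the axis. A picture is of the moment at which its call begins: read the wrist's pose just before it. get_calibration takes no time and is no camera call; for the wrist camera it gives the pose at the moment of the call.
- r.finish_job(): hands the job in; it is judged then, once.
Trained networks look in the newest picture that a camera, given by its name, has taken for a name from the list of things; names that differ only in an ending like _2 or _b are one class to them, and where a whole thing is asked for, a point or a joint stands for the part that bears it (a point fixed in the world has none). Each returns a list of dicts, best first, with "confidence" (0 to 1); they miss things now and then, are a little off and sometimes report something else, mostly with a low value. They report only what shows in the picture. A call takes as long as a camera call.
- r.look_for(camera, target): "point" ([x, y, z] in m, in world coordinates, good to about 4 mm: the middle of the surface that is visible of it).
- r.silhouettes(camera, target): "pixels" (400x640 bool, what is visible of it).
The state is a dict: "clock": time; "q": joint angles; "qd": joint speeds; "joint_torque": joint torques, N m; "tool_pos": TCP position; "eef_rot": TCP orientation; "contact_force": force on the tool from outside, world axes, zero at the start; "moment": the same for the moment, N m; "opening": opening from 0.0 (shut) to 1.0 (fully open); "finger_force": force on a finger pad.
Only numpy, scipy, OpenCV 4.12 (cv2) and the standard library are available. Lean on these libraries where they do the work, as an engineer would, in place of code of your own. Each camera call takes 0.05 s, during which the arm holds its last target. There are 200 camera calls.

## Working session

There is one attempt and no reset: what is moved stays moved. The work goes in short steps, Python scripts to look and compute and a tool call to move; the robot and the scene stay as the last step left them, time stands still between calls to the robot, and variables do not carry over. Pictures are saved under pics/ and viewed, at most 10 in all, crops included, and the job is handed in when it is done.

Besides the shell and the picture viewer there is one more tool, called after "Request:" by a JSON object that holds its "op" and its "data", one argument or row to a line. play_rows: Moves the arm, as the interface text tells. Its arguments: {"type":"object","properties":{"translation":{"type":"array","items":{"type":"array","items":{"type":"number"}}},"delta_rot":{"type":"array","items":{"type":"array","items":{"type":"number"}}},"grip":{"type":"array","items":{"type":"number"}},"squeeze":{"type":"number"}},"required":["translation","delta_rot","grip"]}

```bash
ls; mkdir -p pics
python3 - <<'E'
from plant import r
import cv2
s=r.get_state();print({k:(v if not hasattr(v,'round') else v) for k,v in s.items()})
for c in ("top","side"):
    im=r.snapshot(c);cv2.imwrite(f"pics/{c}0.png",im)
    K=r.get_calibration(c);print(c,K)
    for t in ("rail","slot","rail_end","jig","post","post_top","catch","hinge_cup_0","caliper","screwdriver"):
        try:
            d=r.look_for(c,t);print(t,[(x["point"],round(x["confidence"],2)) for x in d[:2]])
        except Exception as e: print(t,e)
E
```

```text
pics
{'clock': 0.0, 'q': array([ 1.158806  ,  0.68998486, -0.19452328,  1.56632014,  0.15730229,
        0.90251064, -0.21511541]), 'qd': array([-1.05073834e-03,  5.79215803e-05,  3.65760843e-04,  1.44422009e-03,
        3.47845585e-04,  1.04225876e-03, -3.01536985e-04]), 'joint_torque': array([ 8.35579049e-04, -5.27571845e+01, -1.26688544e+00, -1.53428507e+01,
       -5.27012197e-02,  6.43153035e-03,  1.80938632e-04]), 'tool_pos': array([ 0.26922893, -0.56347585,  0.30191599]), 'eef_rot': array([ 9.75252889e-01,  2.21090400e-01, -2.64982061e-04, -8.76016715e-04]), 'contact_force': array([ 0.3197564 ,  0.36775574, -0.32530378]), 'moment': array([-0.0458743 , -0.02222427, -0.00542392]), 'finger_force': 0.0, 'opening': 1.0004329302735329}
top {'intrinsics': array([[432.80262894,   0.        , 322.83409585],
       [  0.        , 432.80262894, 199.58081503],
       [  0.        ,   0.        ,   1.        ]]), 'eye': array([ 0.37800614, -0.06206963,  1.32165015]), 'rotation': array([ 0.03719201, -0.04063787, -0.69854572,  0.71344179])}
rail [([0.4155, 0.1218, 0.0243], 0.61)]
slot [([0.6
[... 405 characters left out ...]
y([[372.00133197,   0.        , 319.14566829],
       [  0.        , 372.00133197, 202.25238285],
       [  0.        ,   0.        ,   1.        ]]), 'eye': array([0.39126926, 0.58196366, 0.62609941]), 'rotation': array([-0.03017617,  0.41704094,  0.90494297, -0.07902197])}
rail [([0.4164, 0.1382, 0.0237], 0.7)]
slot [([0.4196, 0.1402, 0.0196], 0.8)]
rail_end []
jig [([0.5887, -0.1164, 0.0108], 0.8)]
post [([0.6, -0.1741, 0.0287], 0.91)]
post_top [([0.6033, -0.1774, 0.0263], 0.96), ([0.4998, -0.3438, 0.0145], 0.21)]
catch [([0.5661, -0.238, 0.0263], 0.65)]
hinge_cup_0 [([0.3629, -0.027, 0.0114], 0.57)]
caliper [([0.3928, -0.147, 0.0059], 0.55)]
screwdriver [([0.503, -0.3439, 0.0183], 0.79)]
```

View pics/top0.png

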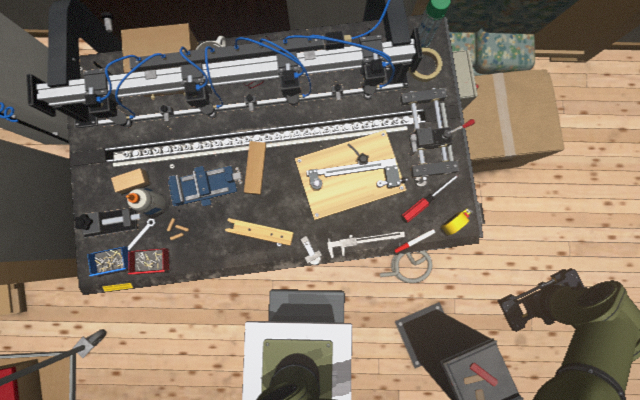

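View pics/side0.png

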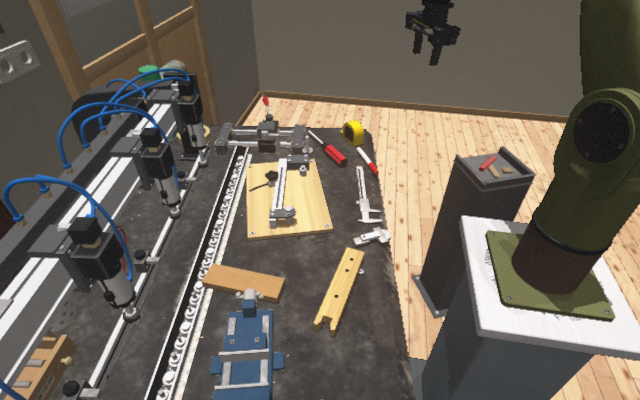

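The top view shows the rail at (227,225)–(292,240) with its slot to the left. The board's corners are near (295,157), (387,131), (408,200) and (313,219), the post is near (316,183) and the roller near (395,180). I'll look closer to get exact corners.

```bash
cat > h.py <<'E'
import numpy as np,cv2
from scipy.spatial.transform import Rotation as R
def ray(cal,uv,z):
    K=cal["intrinsics"];u,v=uv
    d=np.array([(u-K[0,2])/K[0,0],-(v-K[1,2])/K[1,1],-1.])
    d=R.from_quat(cal["rotation"]).apply(d);e=cal["eye"]
    return e+d*(z-e[2])/d[2]
def proj(cal,p):
    q=R.from_quat(cal["rotation"]).inv().apply(np.asarray(p)-cal["eye"])
    K=cal["intrinsics"];return np.array([K[0,2]+K[0,0]*q[0]/-q[2],K[1,2]-K[1,1]*q[1]/-q[2]])
E
python3 - <<'E'
from plant import r
from h import *
im=cv2.imread("pics/top0.png")
cv2.imwrite("pics/c1.png",cv2.resize(im[120:260,215:415],None,fx=4,fy=4,interpolation=cv2.INTER_CUBIC))
for c,t in (("top","rail"),("side","rail"),("top","jig"),("side","jig"),("top","hinge_cup_0"),("top","caliper")):
    d=r.silhouettes(c,t)
    if not d: print(c,t,"none");continue
    m=d[0]["pixels"].astype(np.uint8); z={"rail":.022,"jig":.012}.get(t,.01)
    cal=r.get_calibration(c)
    pts=np.array([ray(cal,(x,y),z)[:2] for y,x in np.argwhere(m)],np.float32)
    rc=cv2.minAreaRect(pts*1000)
    print(c,t,round(d[0]["confidence"],2),m.sum(),rc,cv2.boxPoints(rc).round().tolist())
E
```

```text
top rail 0.56 881 ((421.8055114746094, 122.58455657958984), (199.7846221923828, 43.23970031738281), 78.7476806640625) [[381.0, 29.0], [424.0, 20.0], [463.0, 216.0], [420.0, 225.0]]
side rail 0.64 1855 ((417.89349365234375, 129.25807189941406), (210.3119354248047, 45.89140701293945), 78.76214599609375) [[375.0, 31.0], [420.0, 22.0], [461.0, 228.0], [416.0, 237.0]]
top jig 0.72 6213 ((605.6593017578125, -153.01478576660156), (201.13296508789062, 306.8907470703125), 19.261573791503906) [[460.0, -41.0], [561.0, -331.0], [751.0, -265.0], [650.0, 25.0]]
side jig 0.79 6056 ((601.515380859375, -154.4757537841797), (200.47047424316406, 337.8819580078125), 19.285205841064453) [[451.0, -28.0], [563.0, -347.0], [752.0, -281.0], [640.0, 38.0]]
top hinge_cup_0 0.78 266 ((365.16259765625, -26.71368408203125), (85.77845764160156, 44.962886810302734), 44.13229751586914) [[319.0, -40.0], [350.0, -73.0], [412.0, -13.0], [380.0, 19.0]]
top caliper 0.69 582 ((401.5785827636719, -196.254150390625), (51.15956497192383, 236.10060119628906), 13.406749725341797) [[349.0, -87.0], [404.0, -317.0], [454.0, -305.0], [399.0, -75.0]]
```

View pics/c1.png

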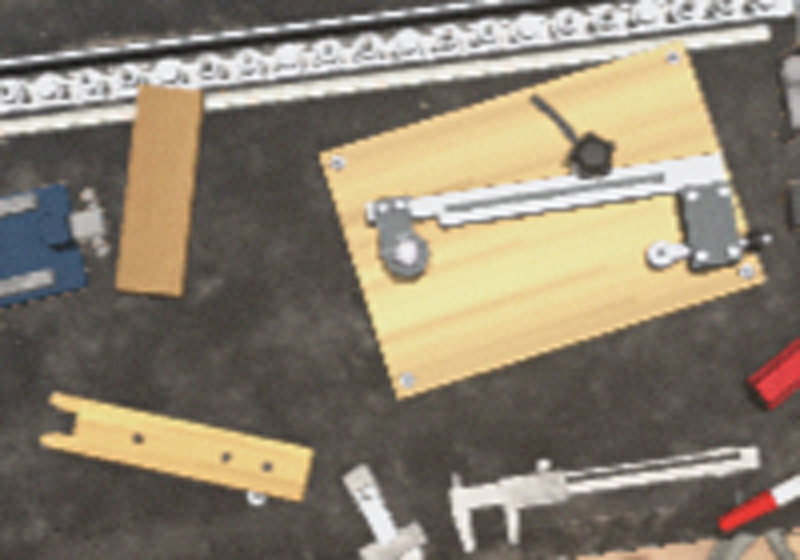

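```bash
cat >> h.py <<'E'
def yaw(s):
    x=R.from_quat(s["eef_rot"]).as_matrix()[:,0];return np.degrees(np.arctan2(x[1],x[0]))
def plan(p1,y1,n,p0,y0,dec=4):
    """n equal rows from pose p0,y0(deg) to p1,y1, tool down"""
    out=[];p=np.array(p0,float);d=(np.array(p1)-p)/n;dy=(y1-y0)/n;a=y0
    for i in range(n):
        c,s=np.cos(np.radians(a)),np.sin(np.radians(a))
        out.append([round(float(v),dec) for v in (d[0]*c+d[1]*s,d[0]*s-d[1]*c,-d[2])]);a+=dy
    print("translation",out,"rotz",round(-dy,3),"n",n)
E
python3 - <<'E'
from plant import r
from h import *
from scipy.optimize import least_squares
cal=r.get_calibration("top")
f=lambda u,v:(215+(u+.5)/4-.5,120+(v+.5)/4-.5)
def fit(cr,obj,z):
    W=np.array([ray(cal,f(*c),z)[:2] for c in cr])
    fun=lambda q:(np.array([[np.cos(q[2]),-np.sin(q[2])],[np.sin(q[2]),np.cos(q[2])]])@np.array(obj).T).T+q[:2]-W
    s=least_squares(lambda q:fun(q).ravel(),[W[:,0].mean(),W[:,1].mean(),0.2]);return s.x,(fun(s.x)*1000).round(1).tolist()
J,e=fit([(320,154),(683,40),(766,283),(400,399)],[(.1,.148),(.1,-.148),(-.1,-.148),(-.1,.148)],.012)
print("jig",J,e)
Q,e=fit([(313,450),(303,500),(50,393),(42,442)],[(.02,-.1),(-.02,-.1),(.02,.1),(-.02,.1)],.022)
print("rail",Q,e)
P=J[:2]+.108*np.array([-np.sin(J[2]),np.cos(J[2])]);print("post",P,"img",ray(cal,f(405,252),.056), "roller",ray(cal,f(660,255),.034))
# fence near-top edge line
print("fence edge",ray(cal,f(443,224),.026),ray(cal,f(680,190),.026))
s=r.get_state()
plan([.5,-.2,.33],75,12,s["tool_pos"],yaw(s))
print(yaw(s))
E
```

```text
jig [ 0.60332214 -0.1495219   0.33116001] [[0.5, 0.5], [0.7, -0.5], [0.3, -1.2], [-1.4, 1.3]]
rail [ 0.42252419  0.12271352 -0.19226926] [[1.2, -0.0], [-0.6, 1.2], [0.9, -2.3], [-1.5, 1.1]]
post [ 0.568207   -0.04738999] img [ 0.56796161 -0.04518479  0.056     ] roller [ 0.57313983 -0.23665211  0.034     ]
fence edge [ 0.59451843 -0.07308281  0.026     ] [ 0.62458933 -0.25262774  0.026     ]
translation [[0.0304, -0.0191, -0.0023], [0.0317, -0.0168, -0.0023], [0.0328, -0.0145, -0.0023], [0.0338, -0.0121, -0.0023], [0.0346, -0.0097, -0.0023], [0.0352, -0.0072, -0.0023], [0.0356, -0.0046, -0.0023], [0.0358, -0.002, -0.0023], [0.0359, 0.0005, -0.0023], [0.0358, 0.0031, -0.0023], [0.0354, 0.0057, -0.0023], [0.0349, 0.0082, -0.0023]] rotz -4.121 n 12
25.543789116379436
```

Request:
{"op": "play_rows", "data": {
  "translation": [
    [0.0304,-0.0191,-0.002],
    [0.0317,-0.0168,-0.002],
    [0.0328,-0.0145,-0.002],
    [0.0338,-0.0121,-0.002],
    [0.0346,-0.0097,-0.002],
    [0.0352,-0.0072,-0.002],
    [0.0356,-0.0046,-0.002],
    [0.0358,-0.002,-0.002],
    [0.0359,0.0005,-0.002],
    [0.0358,0.0031,-0.002],
    [0.0354,0.0057,-0.002],
    [0.0349,0.0082,-0.002],
    [0,0,0],
    [0,0,0]
  ],
  "delta_rot": [
    [0,0,-4.12],
    [0,0,-4.12],
    [0,0,-4.12],
    [0,0,-4.12],
    [0,0,-4.12],
    [0,0,-4.12],
    [0,0,-4.12],
    [0,0,-4.12],
    [0,0,-4.12],
    [0,0,-4.12],
    [0,0,-4.12],
    [0,0,-4.12],
    [0,0,0],
    [0,0,0]
  ],
  "grip": [1,1,1,1,1,1,1,1,1,1,1,1,1,1]
}}

```text
clock: 3.15
tool_pos: [0.4995, -0.2009, 0.3266]
eef_rot: [0.794, 0.608, -0.001, 0.0]
contact_force: [1.2, 0.2, -0.5]
opening: 1.001
finger_force: 0.0
```

Run:
```python
from plant import r
from h import *
cal=r.get_calibration("wrist");s=r.get_state();print(cal,s["tool_pos"],yaw(s))
im=r.snapshot("wrist");cv2.imwrite("pics/w1.png",im)
for t in ("slot","post","post_top","catch","rail_end"):
    print(t,[(x["point"],round(x["confidence"],2)) for x in r.look_for("wrist",t)[:2]])
s=r.get_state()
plan([.4225,.1227,.25],79,8,s["tool_pos"],yaw(s))
```

```text
{'intrinsics': array([[309.70691629,   0.        , 314.89554183],
       [  0.        , 309.70691629, 201.22001592],
       [  0.        ,   0.        ,   1.        ]]), 'eye': array([ 0.52028846, -0.12655116,  0.4096881 ]), 'rotation': array([-0.14891689,  0.01959023, -0.12981682,  0.9800957 ])} [ 0.49953163 -0.20091312  0.32661486] 74.91388867115053
slot [([0.4073, 0.0406, 0.0228], 0.65)]
post []
post_top [([0.6058, -0.1819, 0.026], 0.65)]
catch [([0.5692, -0.2471, 0.0305], 0.65)]
rail_end [([0.4069, 0.0386, 0.0249], 0.95)]
translation [[0.0365, -0.0198, 0.0096], [0.0367, -0.0195, 0.0096], [0.0369, -0.0192, 0.0096], [0.0371, -0.0189, 0.0096], [0.0372, -0.0185, 0.0096], [0.0374, -0.0182, 0.0096], [0.0376, -0.0179, 0.0096], [0.0377, -0.0175, 0.0096]] rotz -0.513 n 8
```

View pics/w1.png

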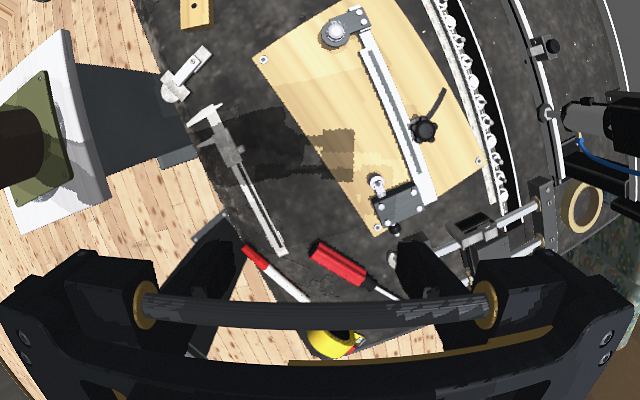

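The wrist view shows the nut on the post at about (334,32), the roller at (376,182), and the board corner at (256,57). I'll locate the post from these and move to the rail.

```bash
cat >> h.py <<'E'
def fray(cal,uv,z):
    K=cal["intrinsics"];a,b=(uv[0]-K[0,2])/K[0,0],(uv[1]-K[1,2])/K[1,1]
    t=np.hypot(a,b);k=np.sin(t)/t
    d=R.from_quat(cal["rotation"]).apply([a*k,-b*k,-np.cos(t)]);e=cal["eye"]
    return e+d*(z-e[2])/d[2]
E
python3 - <<'E'
from plant import r
from h import *
cal=r.get_calibration("wrist")
for n,u,z in (("post_top",(334,32),.056),("roller",(376,182),.036),("cornerL",(256,57),.012),("cornerR",(376,236),.012),("farR",(484,164),.012),("fence a",(368,57),.026),("fence b",(416,196),.026)):
    print(n,fray(cal,u,z))
im=cv2.imread("pics/w1.png")
cv2.imwrite("pics/w1c.png",cv2.resize(im[0:240,250:490],None,fx=2.5,fy=2.5,interpolation=cv2.INTER_CUBIC))
E
```

```text
post_top [ 0.56440917 -0.0464036   0.056     ]
roller [ 0.57112545 -0.23424615  0.036     ]
cornerL [ 0.46617927 -0.04114899  0.012     ]
cornerR [ 0.55865077 -0.31833526  0.012     ]
farR [ 0.73904597 -0.25519635  0.012     ]
fence a [ 0.60036924 -0.08027121  0.026     ]
fence b [ 0.62212535 -0.26987545  0.026     ]
```

Request:
{"op": "play_rows", "data": {
  "translation": [
    [0.0365,-0.0198,0.0096],
    [0.0367,-0.0195,0.0096],
    [0.0369,-0.0192,0.0096],
    [0.0371,-0.0189,0.0096],
    [0.0372,-0.0185,0.0096],
    [0.0374,-0.0182,0.0096],
    [0.0376,-0.0179,0.0096],
    [0.0377,-0.0175,0.0096],
    [0,0,0],
    [0,0,0]
  ],
  "delta_rot": [
    [0,0,-0.5],
    [0,0,-0.5],
    [0,0,-0.5],
    [0,0,-0.5],
    [0,0,-0.5],
    [0,0,-0.5],
    [0,0,-0.5],
    [0,0,-0.5],
    [0,0,0],
    [0,0,0]
  ],
  "grip": [1,1,1,1,1,1,1,1,1,1]
}}

```text
clock: 4.7
tool_pos: [0.4228, 0.1227, 0.2499]
eef_rot: [0.772, 0.636, -0.0, 0.0]
contact_force: [0.7, -0.3, -0.4]
opening: 1.001
finger_force: 0.0
```

Run:
```python
from plant import r
from h import *
cal=r.get_calibration("wrist");s=r.get_state();print(s["tool_pos"],yaw(s),s["eef_rot"])
im=r.snapshot("wrist");cv2.imwrite("pics/w2.png",im)
d=r.silhouettes("wrist","rail")
m=d[0]["pixels"].astype(np.uint8)
pts=np.array([fray(cal,(x,y),.022)[:2] for y,x in np.argwhere(m)],np.float32)
rc=cv2.minAreaRect(pts*1000);print(d[0]["confidence"],rc,cv2.boxPoints(rc).round(1).tolist())
ys,xs=np.where(m);print(xs.min(),xs.max(),ys.min(),ys.max())
```

```text
[0.42283995 0.12273809 0.24993809] 78.93913073766026 [ 7.71962263e-01  6.35668224e-01 -2.67565234e-04  3.18897505e-04]
0.61 ((419.1151428222656, 124.29447174072266), (201.12091064453125, 40.724124908447266), 79.10297393798828) [[380.1000061035156, 29.399999618530273], [420.1000061035156, 21.700000762939453], [458.1000061035156, 219.1999969482422], [418.1000061035156, 226.89999389648438]]
290 330 84 268
```

View pics/w2.png

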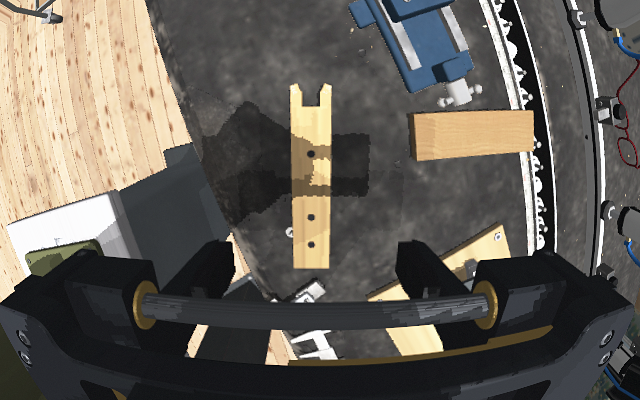

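The rail lies under the gripper with its slot end up at (311,85) and its plain end at (311,268). The sides are clear for the fingers. I'll grasp at its centre.

Request:
{"op": "play_rows", "data": {
  "translation": [
    [0.0006,-0.0025,0.04],
    [0,0,0.04],
    [0,0,0.04],
    [0,0,0.03],
    [0,0,0.02],
    [0,0,0.013],
    [0,0,0],
    [0,0,0],
    [0,0,0],
    [0,0,0],
    [0,0,0],
    [0,0,0],
    [0,0,0],
    [0,0,0]
  ],
  "delta_rot": [
    [0,0,0],
    [0,0,0],
    [0,0,0],
    [0,0,0],
    [0,0,0],
    [0,0,0],
    [0,0,0],
    [0,0,0],
    [0,0,0],
    [0,0,0],
    [0,0,0],
    [0,0,0],
    [0,0,0],
    [0,0,0]
  ],
  "grip": [1,1,1,1,1,1,1,-1,-1,-1,-1,-1,-1,-1],
  "squeeze": 40
}}

```text
clock: 6.55
tool_pos: [0.4259, 0.1248, 0.0888]
eef_rot: [0.772, 0.636, -0.003, 0.001]
contact_force: [-0.2, 0.4, -0.4]
opening: 0.225
finger_force: 0.0
```

Run:
```python
from plant import r
from h import *
s=r.get_state();print(s["tool_pos"],yaw(s),s["opening"],s["finger_force"],s["contact_force"])
for c in ("top","side"):
    r.snapshot(c);cal=r.get_calibration(c)
    d=r.silhouettes(c,"rail")
    if d: print(c,d[0]["confidence"],d[0]["pixels"].sum())
    for t in ("rail_end","slot"): print(t,[(x["point"],round(x["confidence"],2)) for x in r.look_for(c,t)[:2]])
```

```text
[0.42588382 0.12475653 0.08883706] 78.98212736367665 0.22532575608323618 0.0 [-0.1901952   0.40824702 -0.36478682]
top 0.62 358
rail_end [([0.4116, 0.0668, 0.0248], 0.95)]
slot [([0.41, 0.0677, 0.0198], 0.82), ([0.6052, -0.1891, 0.0268], 0.61)]
side 0.58 1157
rail_end [([0.4207, 0.1774, 0.0226], 0.72), ([0.6042, -0.1776, 0.0229], 0.25)]
slot [([0.426, 0.1758, 0.0218], 0.72)]
```

Run:
```python
from plant import r
from h import *
s=r.get_state();print(s["q"].round(3),s["qd"].round(3),s["tool_pos"])
```

```text
[-0.36   0.901 -0.05   2.237  1.364  0.045 -1.947] [ 0.001 -0.001  0.001 -0.001 -0.001  0.001 -0.002] [0.42588091 0.12471591 0.08882486]
```

Request:
{"op": "play_rows", "data": {
  "translation": [
    [0,0,0],
    [0,0,0]
  ],
  "delta_rot": [
    [0,0,0],
    [0,0,0]
  ],
  "grip": [1,1]
}}

```text
clock: 7.2
tool_pos: [0.4259, 0.1247, 0.0888]
eef_rot: [0.772, 0.636, -0.003, 0.001]
contact_force: [-1.0, -0.0, -0.3]
opening: 0.209
finger_force: 0.0
```

Run:
```python
from plant import r
from h import *
s=r.get_state();print(s["q"].round(3),s["qd"].round(3),s["tool_pos"],s["contact_force"])
```

```text
[-0.36   0.901 -0.05   2.237  1.364  0.045 -1.947] [ 0.001  0.001  0.     0.001 -0.    -0.002  0.   ] [0.42589086 0.12470007 0.08882691] [-9.95388701e-01 -1.96627433e-04 -2.60993539e-01]
```

Joint 6 reached its limit because the rail centre is too close to the base. I'll grasp nearer the slotted end, where the reach is larger.

Request:
{"op": "play_rows", "data": {
  "translation": [
    [0,0,-0.03],
    [0.028,-0.003,0],
    [0.028,-0.003,0],
    [0,0,0],
    [0,0,0]
  ],
  "delta_rot": [
    [0,0,0],
    [0,0,0],
    [0,0,0],
    [0,0,0],
    [0,0,0]
  ],
  "grip": [1,1,1,1,1]
}}

```text
clock: 7.82
tool_pos: [0.4309, 0.1801, 0.1079]
eef_rot: [0.772, 0.635, -0.004, 0.002]
contact_force: [-0.1, -0.2, 0.3]
opening: 0.776
finger_force: 0.0
```

Run:
```python
from plant import r
from h import *
s=r.get_state();print(s["q"].round(3),s["tool_pos"],yaw(s),s["eef_rot"].round(4),s["opening"])
plan([.4305,.181,.067],79,4,s["tool_pos"],yaw(s))
```

```text
[-0.252  0.886 -0.401  2.155  1.139  0.344 -1.826] [0.43087902 0.18007497 0.10785258] 78.86408254121837 [ 0.7724  0.6352 -0.0037  0.0017] 0.7758943143466858
translation [[0.0002, -0.0001, 0.0102], [0.0002, -0.0001, 0.0102], [0.0002, -0.0001, 0.0102], [0.0002, -0.0001, 0.0102]] rotz -0.034 n 4
```

Request:
{"op": "play_rows", "data": {
  "translation": [
    [0,0,0.014],
    [0,0,0.014],
    [0,0,0.013],
    [0,0,0],
    [0,0,0]
  ],
  "delta_rot": [
    [0,0,0],
    [0,0,0],
    [0,0,0],
    [0,0,0],
    [0,0,0]
  ],
  "grip": [1,1,1,1,1]
}}

```text
clock: 8.45
tool_pos: [0.431, 0.1806, 0.0673]
eef_rot: [0.772, 0.635, -0.003, 0.001]
contact_force: [0.2, -0.2, -0.2]
opening: 1.002
finger_force: 0.0
```

```bash
cat >> h.py <<'E'
def level(s,y):
    "delta_rot (deg, tool axes) that brings the tool to straight down with yaw y"
    a=np.radians(y);M=np.array([[np.cos(a),np.sin(a),0],[np.sin(a),-np.cos(a),0],[0,0,-1.]])
    return (R.from_quat(s["eef_rot"]).inv()*R.from_matrix(M)).as_rotvec(degrees=True)
E
python3 - <<'E'
from plant import r
from h import *
s=r.get_state();print(s["q"].round(3),s["tool_pos"],yaw(s),level(s,79.1),s["opening"],s["contact_force"])
E
```

```text
[-0.344  0.955 -0.25   2.161  1.353  0.212 -2.034] [0.43101684 0.18056423 0.06732448] 78.86016574536015 [-0.10841077  0.37180516 -0.24018278] 1.0023716145800767 [ 0.1875702  -0.23073986 -0.21373701]
```

Reached. Level and close.

Request:
{"op": "play_rows", "data": {
  "translation": [
    [0,0,0],
    [0,0,0],
    [0,0,0],
    [0,0,0],
    [0,0,0],
    [0,0,0],
    [0,0,0],
    [0,0,0]
  ],
  "delta_rot": [
    [-0.1,0.4,-0.2],
    [0,0,0],
    [0,0,0],
    [0,0,0],
    [0,0,0],
    [0,0,0],
    [0,0,0],
    [0,0,0]
  ],
  "grip": [1,-1,-1,-1,-1,-1,-1,-1],
  "squeeze": 55
}}

```text
clock: 9.45
tool_pos: [0.4309, 0.1814, 0.067]
eef_rot: [0.771, 0.637, 0.0, -0.001]
contact_force: [-0.8, 0.8, 0.3]
opening: 0.445
finger_force: 55.0
```

Run:
```python
from plant import r
from h import *
s=r.get_state();print(s["tool_pos"],yaw(s),level(s,79.1),s["opening"],s["finger_force"],s["contact_force"])
cal=r.get_calibration("wrist")
im=r.snapshot("wrist");d=r.silhouettes("wrist","rail")
m=d[0]["pixels"].astype(np.uint8)
pts=np.array([fray(cal,(x,y),.022)[:2] for y,x in np.argwhere(m)],np.float32)
rc=cv2.minAreaRect(pts*1000);print(d[0]["confidence"],m.sum(),rc,cv2.boxPoints(rc).round(1).tolist())
```

```text
[0.43090971 0.18135545 0.06701499] 79.09583086334474 [-0.03522234 -0.08486646 -0.00414305] 0.4448801144408986 54.97070113196969 [-0.82522204  0.75785254  0.27475121]
0.76 10820 ((430.5040588378906, 175.7617645263672), (105.09459686279297, 40.590782165527344), 78.55870819091797) [[400.20001220703125, 128.3000030517578], [440.0, 120.19999694824219], [460.79998779296875, 223.1999969482422], [421.0, 231.3000030517578]]
```

Gripped (39 mm opening). I'll lift 20 mm first to check for droop.

Request:
{"op": "play_rows", "data": {
  "translation": [
    [0,0,-0.01],
    [0,0,-0.02],
    [0,0,-0.03],
    [0,0,-0.03],
    [0,0,-0.03],
    [0,0,0],
    [0,0,0]
  ],
  "delta_rot": [
    [0,0,0],
    [0,0,0],
    [0,0,0],
    [0,0,0],
    [0,0,0],
    [0,0,0],
    [0,0,0]
  ],
  "grip": [-1,-1,-1,-1,-1,-1,-1]
}}

```text
clock: 10.42
tool_pos: [0.4309, 0.1806, 0.1863]
eef_rot: [0.771, 0.637, -0.0, -0.0]
contact_force: [-0.6, -0.0, -1.0]
opening: 0.447
finger_force: 55.0
```

Run:
```python
from plant import r
from h import *
s=r.get_state();print(s["tool_pos"],yaw(s),s["opening"],s["finger_force"],s["contact_force"],s["moment"])
a=r.snapshot("side");cal=r.get_calibration("side");p=proj(cal,[.42,.13,.12]).astype(int);print(p)
cv2.imwrite("pics/s2.png",cv2.resize(a[max(0,p[1]-110):p[1]+110,p[0]-140:p[0]+140],None,fx=2.5,fy=2.5))
plan([.540,-.117,.187],70.5,10,s["tool_pos"],yaw(s))
```

```text
[0.43089237 0.1805567  0.18629761] 79.07275336788403 0.4468124561253526 54.96610052883625 [-0.59585704 -0.00507482 -0.96040625] [ 0.14989215 -0.07611479  0.00941385]
[342 253]
translation [[-0.0271, 0.0164, -0.0001], [-0.0269, 0.0168, -0.0001], [-0.0266, 0.0172, -0.0001], [-0.0264, 0.0176, -0.0001], [-0.0261, 0.0179, -0.0001], [-0.0258, 0.0183, -0.0001], [-0.0256, 0.0187, -0.0001], [-0.0253, 0.0191, -0.0001], [-0.025, 0.0195, -0.0001], [-0.0247, 0.0199, -0.0001]] rotz 0.857 n 10
```

View pics/s2.png

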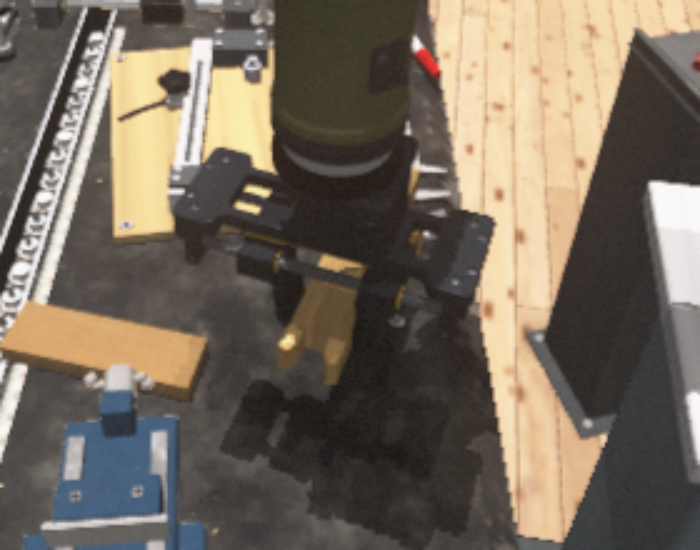

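The rail is held, with its slotted end visible at about (320,355) and no visible droop. I'll carry it over the jig.

Request:
{"op": "play_rows", "data": {
  "translation": [
    [-0.0271,0.0164,0],
    [-0.0269,0.0168,0],
    [-0.0266,0.0172,0],
    [-0.0264,0.0176,0],
    [-0.0261,0.0179,0],
    [-0.0258,0.0183,0],
    [-0.0256,0.0187,0],
    [-0.0253,0.0191,0],
    [-0.025,0.0195,0],
    [-0.0247,0.0199,0],
    [0,0,0],
    [0,0,0]
  ],
  "delta_rot": [
    [0,0,0.86],
    [0,0,0.86],
    [0,0,0.86],
    [0,0,0.86],
    [0,0,0.86],
    [0,0,0.86],
    [0,0,0.86],
    [0,0,0.86],
    [0,0,0.86],
    [0,0,0.86],
    [0,0,0],
    [0,0,0]
  ],
  "grip": [-1,-1,-1,-1,-1,-1,-1,-1,-1,-1,-1,-1]
}}

```text
clock: 11.98
tool_pos: [0.5396, -0.1153, 0.1856]
eef_rot: [0.816, 0.578, -0.0, -0.002]
contact_force: [0.3, 1.0, -1.9]
opening: 0.446
finger_force: 55.0
```

Run:
```python
from plant import r
from h import *
cal=r.get_calibration("wrist");s=r.get_state();print(s["q"].round(2),s["tool_pos"],yaw(s),level(s,70.5),s["contact_force"])
im=r.snapshot("wrist");cv2.imwrite("pics/w3.png",im)
```

```text
[ 0.51  0.84 -0.67  1.87  0.78  0.71 -0.96] [ 0.53963641 -0.1152717   0.18560363] 70.56266247980264 [-0.15769238 -0.09693078  0.06279589] [ 0.29144811  0.98697655 -1.87510869]
```

View pics/w3.png

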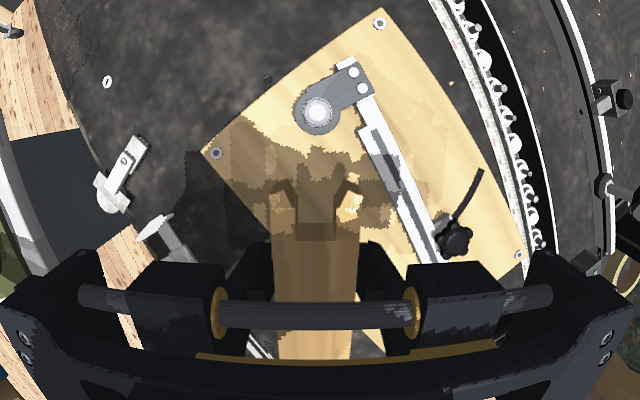

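The nut shows at (317,113) and the slot bottom's top edge at about (316,224)–(316,240), with its side walls at x≈296 and 336. That puts the slot nearly in line with the post.

Run:
```python
from plant import r
from h import *
cal=r.get_calibration("wrist");s=r.get_state()
a=np.radians(yaw(s));M=np.array([[np.cos(a),np.sin(a)],[np.sin(a),-np.cos(a)]])
im=cv2.imread("pics/w3.png")
print("post rel tool",M@(fray(cal,(317,112),.056)[:2]-s["tool_pos"][:2]),fray(cal,(317,112),.056))
zt=s["tool_pos"][2]-.045
for n,u in (("bl",(296,241)),("br",(336,241)),("bl?",(296,224)),("tipL",(270,195)),("tipR",(362,195)),("sideL",(274,240)),("sideR",(359,240))): print(n,M@(fray(cal,u,zt)[:2]-s["tool_pos"][:2]))
cv2.imwrite("pics/w3c.png",cv2.resize(im[80:260,230:410],None,fx=3.3,fy=3.3,interpolation=cv2.INTER_CUBIC))
```

```text
post rel tool [0.07477516 0.00189516] [ 0.56632452 -0.0449213   0.056     ]
bl [ 0.01860073 -0.00798033]
br [0.01860858 0.01020169]
bl? [ 0.02691453 -0.00779882]
tipL [ 0.04033744 -0.01887551]
tipR [0.04035881 0.02105416]
sideL [ 0.0190042  -0.01804736]
sideR [0.01901521 0.02073773]
```

View pics/w3c.png

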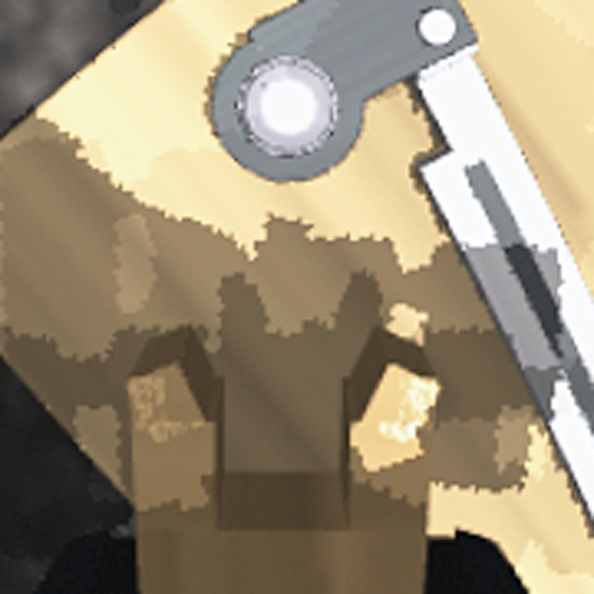

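Request:
{"op": "play_rows", "data": {
  "translation": [
    [0,0.0006,0.03],
    [0,0,0.03],
    [0,0,0.02],
    [0,0,0.012],
    [0,0,0.008],
    [0,0,0.003],
    [0,0,0],
    [0,0,0]
  ],
  "delta_rot": [
    [-0.1,-0.1,0.1],
    [0,0,0],
    [0,0,0],
    [0,0,0],
    [0,0,0],
    [0,0,0],
    [0,0,0],
    [0,0,0]
  ],
  "grip": [-1,-1,-1,-1,-1,-1,-1,-1]
}}

```text
clock: 13.02
tool_pos: [0.5413, -0.1166, 0.0841]
eef_rot: [0.817, 0.576, 0.001, 0.001]
contact_force: [-0.3, -0.1, -1.5]
opening: 0.449
finger_force: 55.0
```

Run:
```python
from plant import r
from h import *
s=r.get_state();print(s["tool_pos"],yaw(s),level(s,70.5),s["contact_force"],s["moment"])
```

```text
[ 0.54131213 -0.11664728  0.08410289] 70.37905633911659 [ 0.12234705  0.00747156 -0.12093577] [-0.26299604 -0.12802099 -1.49764298] [ 0.06501834 -0.10138696 -0.04020189]
```

Request:
{"op": "play_rows", "data": {
  "translation": [
    [0,0,0.0025],
    [0,0,0.001],
    [0,0,0.001],
    [0,0,0]
  ],
  "delta_rot": [
    [0.1,0,-0.1],
    [0,0,0],
    [0,0,0],
    [0,0,0]
  ],
  "grip": [-1,-1,-1,-1]
}}

```text
clock: 13.52
tool_pos: [0.541, -0.1165, 0.0791]
eef_rot: [0.817, 0.577, -0.0, -0.0]
contact_force: [-0.1, 0.0, -1.9]
opening: 0.449
finger_force: 55.0
```

Run:
```python
from plant import r
from h import *
s=r.get_state();print(s["tool_pos"],yaw(s),level(s,70.5),s["contact_force"],s["moment"])
```

```text
[ 0.54100483 -0.11654693  0.07910848] 70.4950364849325 [-0.03088049  0.02832438 -0.00497115] [-0.13908029  0.03575568 -1.9286024 ] [ 0.04413785 -0.09671859 -0.01009478]
```

Request:
{"op": "play_rows", "data": {
  "translation": [
    [0,0,0],
    [0,0,0],
    [0,0,0],
    [0,0,-0.02],
    [0,0,-0.02],
    [-0.038,0,0],
    [-0.038,0,0],
    [-0.037,0,0],
    [0,0,0.014],
    [0,0,0.0136],
    [0,0,0],
    [0,0,0]
  ],
  "delta_rot": [
    [0,0,0],
    [0,0,0],
    [0,0,0],
    [0,0,0],
    [0,0,0],
    [0,0,0],
    [0,0,0],
    [0,0,0],
    [0,0,0],
    [0,0,0],
    [0,0,0],
    [0,0,0]
  ],
  "grip": [0.6,0.6,0.6,0.6,0.6,0.6,0.6,0.6,0.6,0.6,0.6,0.6]
}}

```text
clock: 15.02
tool_pos: [0.5039, -0.2218, 0.0917]
eef_rot: [0.816, 0.578, 0.0, -0.0]
contact_force: [0.3, 1.0, 0.1]
opening: 0.799
finger_force: 0.0
```

Run:
```python
from plant import r
from h import *
s=r.get_state();print(s["q"].round(2),s["tool_pos"],yaw(s),level(s,70.5),s["contact_force"],s["opening"])
cal=r.get_calibration("wrist");im=r.snapshot("wrist");cv2.imwrite("pics/w4.png",im)
d=r.silhouettes("wrist","rail");m=d[0]["pixels"].astype(np.uint8)
pts=np.array([fray(cal,(x,y),.034)[:2] for y,x in np.argwhere(m)],np.float32)
rc=cv2.minAreaRect(pts*1000);print(d[0]["confidence"],m.sum(),rc,cv2.boxPoints(rc).round(1).tolist())
```

```text
[ 0.64  0.98 -0.54  1.91  0.97  0.54 -0.92] [ 0.50386879 -0.22175772  0.09171197] 70.61127638251 [-0.02628606 -0.0202297   0.11128102] [0.3344347  0.96493405 0.14804152] 0.7988424800199685
0.86 25743 ((517.3360595703125, -183.29579162597656), (177.2406005859375, 40.68658447265625), 70.00753021240234) [[467.8999938964844, -259.6000061035156], [506.20001220703125, -273.5], [566.7999877929688, -107.0], [528.5, -93.0999984741211]]
```

View pics/w4.png

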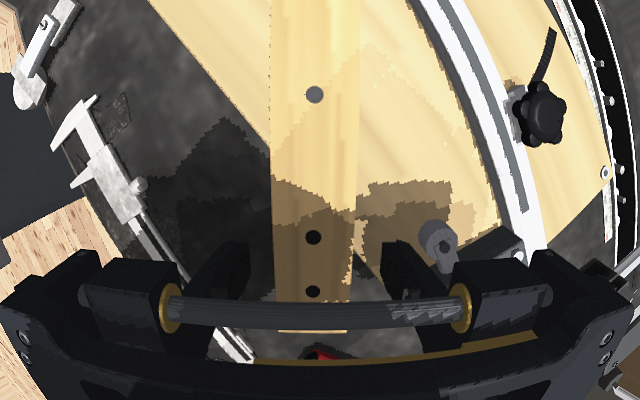

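The rail lies on the board between the fingers, centred at x≈315. The roller at (438,240) is clear of it. I'll close and advance along the rail.

Request:
{"op": "play_rows", "data": {
  "translation": [
    [0,0,0],
    [0,0,0],
    [0,0,0],
    [0,0,0],
    [0,0,0],
    [0.004,0,0],
    [0.008,0,0],
    [0.008,0,0],
    [0.006,0,0],
    [0,0,0]
  ],
  "delta_rot": [
    [0,0,0],
    [0,0,0],
    [0,0,0],
    [0,0,0],
    [0,0,0],
    [0,0,0],
    [0,0,0],
    [0,0,0],
    [0,0,0],
    [0,0,0]
  ],
  "grip": [-1,-1,-1,-1,-1,-1,-1,-1,-1,-1],
  "squeeze": 40
}}

```text
clock: 16.38
tool_pos: [0.5127, -0.1965, 0.0916]
eef_rot: [0.816, 0.578, 0.001, -0.001]
contact_force: [-0.5, 0.3, 0.9]
opening: 0.447
finger_force: 40.0
```

```bash
cat > st.py <<'E'
from plant import r
from h import *
s=r.get_state();a=np.radians(yaw(s));M=np.array([[np.cos(a),np.sin(a)],[np.sin(a),-np.cos(a)]])
P=np.array([.5663,-.0449])
print(s["clock"],s["tool_pos"].round(4),round(yaw(s),2),"F tool",(M@s["contact_force"][:2]).round(2),"Fz",round(s["contact_force"][2],2),"Mz",s["moment"].round(2),"op",round(s["opening"],3),"post rel",(M@(P-s["tool_pos"][:2])).round(4))
E
python3 st.py
```

```text
16.375 [ 0.5127 -0.1965  0.0916] 70.61 F tool [ 0.14 -0.6 ] Fz 0.94 Mz [ 0.35 -0.06 -0.04] op 0.447 post rel [0.1608 0.0002]
```

Request:
{"op": "play_rows", "data": {
  "translation": [
    [0.004,0,0],
    [0.004,0,0],
    [0.003,0,0],
    [0.003,0,0],
    [0,0,0]
  ],
  "delta_rot": [
    [0,0,0],
    [0,0,0],
    [0,0,0],
    [0,0,0],
    [0,0,0]
  ],
  "grip": [-1,-1,-1,-1,-1]
}}

```text
clock: 17.0
tool_pos: [0.5169, -0.1848, 0.0916]
eef_rot: [0.817, 0.577, 0.0, -0.0]
contact_force: [-1.1, -2.9, 3.1]
opening: 0.445
finger_force: 40.0
```

```bash
python3 st.py
```

```text
17.0 [ 0.5169 -0.1848  0.0916] 70.53 F tool [-3.11 -0.03] Fz 3.1 Mz [-0.48  0.18  0.  ] op 0.445 post rel [ 1.483e-01 -1.000e-04]
```

Request:
{"op": "play_rows", "data": {
  "translation": [
    [0.001,0,0],
    [0.001,0,0],
    [0,0,0]
  ],
  "delta_rot": [
    [0,0,0],
    [0,0,0],
    [0,0,0]
  ],
  "grip": [-1,-1,-1]
}}

```text
clock: 17.38
tool_pos: [0.5172, -0.1838, 0.0916]
eef_rot: [0.817, 0.577, -0.001, 0.0]
contact_force: [-1.5, -5.4, 5.0]
opening: 0.444
finger_force: 40.0
```

```bash
python3 st.py
```

```text
17.375 [ 0.5172 -0.1838  0.0916] 70.47 F tool [-5.58  0.39] Fz 4.97 Mz [-0.94  0.29  0.  ] op 0.444 post rel [ 0.1473 -0.0002]
```

Run:
```python
from plant import r
from h import *
P=[.566,-.045,.03]
t=[]
for c in ("side","top"):
    im=r.snapshot(c);cal=r.get_calibration(c);p=proj(cal,P).astype(int)
    for k in ("slot","rail_end","catch"): print(c,k,[(x["point"],round(x["confidence"],2)) for x in r.look_for(c,k)[:2]])
    cv2.imwrite(f"pics/{c}5.png",im)
    w,h=(50,38)
    t.append(cv2.resize(im[p[1]-h:p[1]+h,p[0]-w:p[0]+w],(400,300),interpolation=cv2.INTER_CUBIC))
w=r.snapshot("wrist");cv2.imwrite("pics/w5.png",w)
t.append(cv2.resize(w[0:240,150:470],(400,300)))
w2=cv2.resize(w[0:120,240:400],(400,300),interpolation=cv2.INTER_CUBIC);t.append(w2)
cv2.imwrite("pics/m5.png",np.vstack([np.hstack(t[:2]),np.hstack(t[2:])]))
```

```text
side slot [([0.5325, -0.1215, 0.034], 0.69), ([0.3614, -0.0298, 0.011], 0.27)]
side rail_end [([0.5321, -0.1181, 0.0311], 0.98), ([0.5693, -0.2344, 0.027], 0.2)]
side catch [([0.5687, -0.234, 0.0299], 0.37), ([0.6036, -0.1516, 0.0244], 0.19)]
top slot [([0.547, -0.1009, 0.0295], 0.95), ([0.607, -0.1179, 0.0259], 0.2)]
top rail_end [([0.5473, -0.1017, 0.0381], 0.65)]
top catch []
```

View pics/m5.png

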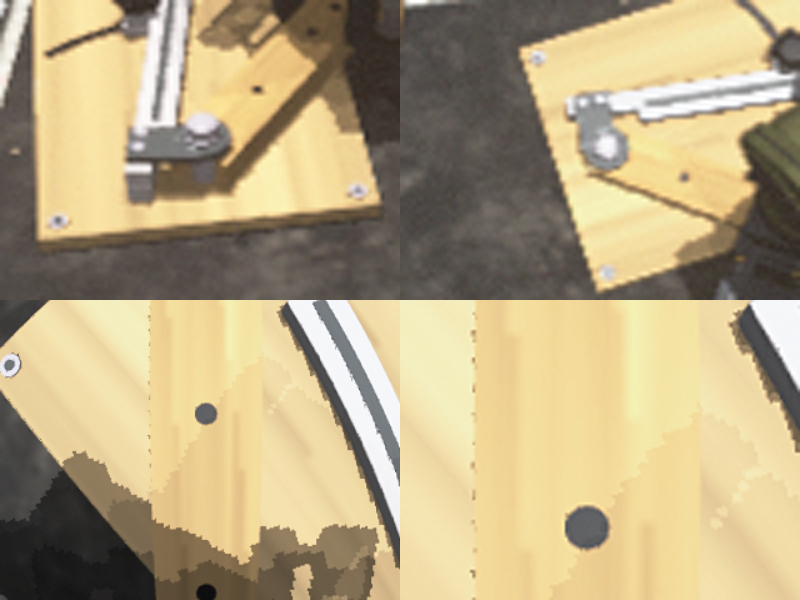

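The montage shows the rail's nose under the eye, partly on the post, and lying flat. The first bore is at about (206,413) in the wrist panel and (685,178) in the top panel. I'll use that bore to measure how far the slot still has to go.

```bash
python3 - <<'E'
from plant import r
from h import *
cal=r.get_calibration("top");p=proj(cal,[.566,-.045,.03]).astype(int)
f=lambda u,v:(p[0]-50+(u-400+.5)/4-.5,p[1]-38+(v+.5)/4-.5)
b=ray(cal,f(685,178),.034);n=ray(cal,f(605,147),.056);print("top bore",b,"nut",n,np.hypot(*(n-b)[:2]))
g=lambda u,v:(215+(u+.5)/4-.5,120+(v+.5)/4-.5)
e1=(ray(cal,g(313,450),.022)+ray(cal,g(303,500),.022))/2
print("bore from plain end, top0:",[round(np.hypot(*(ray(cal,g(*q),.022)-e1)[:2])*1000,1) for q in ((137,438),(226,457),(267,466))])
# wrist w2: pose then: TCP .4228,.1227,.2499 yaw 78.94 ; camera offset from now
c=r.get_calibration("wrist");s=r.get_state()
T=R.from_quat(s["eef_rot"]);off=T.inv().apply(c["eye"]-s["tool_pos"]);rel=T.inv()*R.from_quat(c["rotation"])
s2=R.from_quat([.77196226,.63566822,-.00026757,.0003189]);c2=dict(c,eye=np.array([.42284,.12274,.24994])+s2.apply(off),rotation=(s2*rel).as_quat())
e=fray(c2,(311,268),.022)
print("w2 from end:",[round(np.hypot(*(fray(c2,q,.022)-e)[:2])*1000,1) for q in ((311,154),(311,217),(311,245),(312,105),(311,84.5))])
bw=fray(c,(314.8,90.4),.034);print("wrist bore now",bw)
print("dist to post est",np.hypot(*(np.array([.5663,-.0449])-bw[:2])))
E
python3 st.py
```

```text
top bore [ 0.54982609 -0.10540699  0.034     ] nut [ 0.56870787 -0.04516797  0.056     ] 0.06312892328140729
bore from plain end, top0: [np.float64(131.2), np.float64(62.9), np.float64(31.4)]
w2 from end: [np.float64(130.2), np.float64(62.5), np.float64(29.4), np.float64(179.8), np.float64(200.4)]
wrist bore now [ 0.54628647 -0.10369894  0.034     ]
dist to post est 0.062111647579593386
17.825 [ 0.5172 -0.1838  0.0915] 70.48 F tool [-6.17 -0.5 ] Fz 4.68 Mz [-1.01  0.27 -0.03] op 0.442 post rel [ 1.473e-01 -1.000e-04]
```

The push is nose-up binding. The rail was gripped while its tail overhung the board edge, so it tilted and its nose is now under the eye. I'll back off, release so it lies flat, and regrip on the board.

Request:
{"op": "play_rows", "data": {
  "translation": [
    [-0.003,0,0],
    [-0.002,0,0],
    [0,0,0],
    [0,0,0],
    [0,0,0],
    [0,0,0],
    [0,0,0],
    [0,0,0]
  ],
  "delta_rot": [
    [0,0,0],
    [0,0,0],
    [0,0,0],
    [0,0,0],
    [0,0,0],
    [0,0,0],
    [0,0,0],
    [0,0,0]
  ],
  "grip": [-1,-1,0.3,0.3,0.3,0.3,0.3,0.3]
}}

```text
clock: 18.82
tool_pos: [0.5156, -0.1882, 0.0915]
eef_rot: [0.817, 0.577, -0.0, -0.0]
contact_force: [-0.1, -0.1, 0.2]
opening: 0.652
finger_force: 0.0
```

```bash
python3 st.py
```

```text
18.825 [ 0.5156 -0.1882  0.0915] 70.49 F tool [-0.16 -0.07] Fz 0.22 Mz [-0.01 -0.05 -0.04] op 0.652 post rel [ 1.52e-01 -1.00e-04]
```

Request:
{"op": "play_rows", "data": {
  "translation": [
    [0,0,0],
    [0,0,0],
    [0,0,0],
    [0,0,0],
    [0,0,0]
  ],
  "delta_rot": [
    [0,0,0],
    [0,0,0],
    [0,0,0],
    [0,0,0],
    [0,0,0]
  ],
  "grip": [-1,-1,-1,-1,-1],
  "squeeze": 30
}}

```text
clock: 19.45
tool_pos: [0.5157, -0.1882, 0.0915]
eef_rot: [0.817, 0.577, -0.0, -0.0]
contact_force: [1.0, 0.2, 0.8]
opening: 0.447
finger_force: 30.0
```

```bash
python3 st.py
```

```text
19.45 [ 0.5157 -0.1882  0.0915] 70.49 F tool [0.52 0.84] Fz 0.79 Mz [-0.05 -0.16  0.  ] op 0.447 post rel [ 1.52e-01 -1.00e-04]
```

Request:
{"op": "play_rows", "data": {
  "translation": [
    [0.002,0,0],
    [0.002,0,0],
    [0.002,0,0],
    [0.001,0,0],
    [0,0,0]
  ],
  "delta_rot": [
    [0,0,0],
    [0,0,0],
    [0,0,0],
    [0,0,0],
    [0,0,0]
  ],
  "grip": [-1,-1,-1,-1,-1]
}}

```text
clock: 20.08
tool_pos: [0.518, -0.1814, 0.0916]
eef_rot: [0.817, 0.577, -0.0, -0.0]
contact_force: [-0.2, -1.8, 1.4]
opening: 0.445
finger_force: 30.0
```

```bash
python3 st.py
```

```text
20.075 [ 0.518  -0.1814  0.0916] 70.51 F tool [-1.71  0.43] Fz 1.37 Mz [-0.35  0.02 -0.07] op 0.445 post rel [ 0.1448 -0.    ]
```

Request:
{"op": "play_rows", "data": {
  "translation": [
    [0.001,0,0],
    [0.001,0,0],
    [0.001,0,0],
    [0,0,0]
  ],
  "delta_rot": [
    [0,0,0],
    [0,0,0],
    [0,0,0],
    [0,0,0]
  ],
  "grip": [-1,-1,-1,-1]
}}

```text
clock: 20.58
tool_pos: [0.5184, -0.1802, 0.0915]
eef_rot: [0.817, 0.577, -0.002, 0.001]
contact_force: [-1.9, -5.4, 2.7]
opening: 0.449
finger_force: 30.0
```

```bash
python3 st.py
```

```text
20.575 [ 0.5184 -0.1802  0.0915] 70.44 F tool [-5.7   0.03] Fz 2.7 Mz [-1.1   0.24  0.03] op 0.449 post rel [ 0.1435 -0.0002]
```

```bash
cat > bore.py <<'E'
from plant import r
from h import *
def go():
    c=r.get_calibration("wrist");w=r.snapshot("wrist")
    g=cv2.cvtColor(w,cv2.COLOR_BGR2GRAY);sub=g[20:200,295:335]
    n,l,st,ce=cv2.connectedComponentsWithStats((sub<115).astype(np.uint8))
    for i in range(1,n):
        if 80<st[i,4]<700 and .6<st[i,2]/st[i,3]<1.7:
            px=ce[i]+[295,20];b=fray(c,px,.034);print("bore",st[i,4],px.round(1),b[:2].round(4),"to post",np.hypot(*(np.array([.5663,-.0449])-b[:2])).round(4))
go()
E
python3 bore.py; python3 st.py
```

```text
bore 224 [314.1  84.6] [ 0.5481 -0.0977] to post 0.0559
20.625 [ 0.5184 -0.1802  0.0915] 70.43 F tool [-4.28  0.28] Fz 2.9 Mz [-1.1   0.37  0.03] op 0.444 post rel [ 0.1436 -0.0002]
```

The slot is home: the bore is 55.9 mm from the post, against 55.7 mm nominal. I'll release briefly so the rail lies flat, then regrip for the swing.

Request:
{"op": "play_rows", "data": {
  "translation": [
    [0,0,0],
    [0,0,0],
    [0,0,0],
    [0,0,0],
    [0,0,0],
    [0,0,0],
    [0,0,0],
    [0,0,0],
    [0.001,0,0],
    [0.001,0,0],
    [0,0,0]
  ],
  "delta_rot": [
    [0,0,0],
    [0,0,0],
    [0,0,0],
    [0,0,0],
    [0,0,0],
    [0,0,0],
    [0,0,0],
    [0,0,0],
    [0,0,0],
    [0,0,0],
    [0,0,0]
  ],
  "grip": [0.2,0.2,0.2,0.2,-1,-1,-1,-1,-1,-1,-1],
  "squeeze": 30
}}

```text
clock: 22.0
tool_pos: [0.5191, -0.1784, 0.0915]
eef_rot: [0.817, 0.577, -0.002, 0.001]
contact_force: [-1.8, -5.0, 0.3]
opening: 0.449
finger_force: 30.0
```

```bash
python3 bore.py; python3 st.py
```

```text
bore 222 [314.   88.9] [ 0.5481 -0.0977] to post 0.0559
bore 185 [301.3 192. ] [ 0.5264 -0.1407] to post 0.1038
22.05 [ 0.5191 -0.1784  0.0915] 70.43 F tool [-5.85 -0.59] Fz 1.77 Mz [-1.1   0.23  0.12] op 0.447 post rel [ 0.1416 -0.0002]
```

Request:
{"op": "play_rows", "data": {
  "translation": [
    [0.0001,0.0049,0],
    [0.0001,0.0049,0],
    [0.0001,0.0049,0],
    [0.0001,0.0049,0],
    [0,0,0]
  ],
  "delta_rot": [
    [0,0,-2],
    [0,0,-2],
    [0,0,-2],
    [0,0,-2],
    [0,0,0]
  ],
  "grip": [-1,-1,-1,-1,-1]
}}

```text
clock: 22.68
tool_pos: [0.5372, -0.1834, 0.0915]
eef_rot: [0.775, 0.632, -0.002, -0.0]
contact_force: [-3.4, -4.3, 5.1]
opening: 0.446
finger_force: 30.0
```

```bash
python3 bore.py; python3 st.py
```

```text
bore 216 [313.7  88.8] [ 0.5544 -0.0995] to post 0.0559
22.725 [ 0.5372 -0.1834  0.0915] 78.45 F tool [-5.91 -2.56] Fz 4.2 Mz [-0.92  0.64  0.15] op 0.451 post rel [0.1415 0.0008]
```

Request:
{"op": "play_rows", "data": {
  "translation": [
    [0.0001,0.0049,0],
    [0.0001,0.0049,0],
    [0.0001,0.0049,0],
    [0.0001,0.0049,0],
    [0,0,0]
  ],
  "delta_rot": [
    [0,0,-2],
    [0,0,-2],
    [0,0,-2],
    [0,0,-2],
    [0,0,0]
  ],
  "grip": [-1,-1,-1,-1,-1]
}}

```text
clock: 23.35
tool_pos: [0.5567, -0.1859, 0.0916]
eef_rot: [0.729, 0.685, -0.002, -0.0]
contact_force: [-3.2, -3.5, 5.2]
opening: 0.449
finger_force: 30.0
```

```bash
python3 bore.py; python3 st.py
```

```text
bore 216 [313.5  88.7] [ 0.5619 -0.1005] to post 0.0558
23.4 [ 0.5566 -0.186   0.0916] 86.46 F tool [-4.62 -3.11] Fz 5.9 Mz [-1.    0.68  0.18] op 0.448 post rel [0.1414 0.0009]
```

Request:
{"op": "play_rows", "data": {
  "translation": [
    [0.0001,0.0037,0],
    [0.0001,0.0037,0],
    [0.0001,0.0037,0],
    [0,0,0]
  ],
  "delta_rot": [
    [0,0,-1.5],
    [0,0,-1.5],
    [0,0,-1.5],
    [0,0,0]
  ],
  "grip": [-1,-1,-1,-1]
}}

```text
clock: 23.9
tool_pos: [0.5675, -0.1862, 0.0916]
eef_rot: [0.701, 0.713, -0.003, -0.0]
contact_force: [-4.8, -4.0, 6.2]
opening: 0.448
finger_force: 30.0
```

```bash
python3 bore.py; python3 st.py
```

```text
bore 221 [313.7  88.7] [ 0.5661 -0.1007] to post 0.0558
bore 98 [321.7 184.2] [ 0.5705 -0.1447] to post 0.0999
23.95 [ 0.5675 -0.1862  0.0916] 90.95 F tool [-4.61 -4.6 ] Fz 4.7 Mz [-0.99  0.79  0.07] op 0.451 post rel [0.1413 0.0011]
```

Request:
{"op": "play_rows", "data": {
  "translation": [
    [0.0001,0.0037,0],
    [0.0001,0.0037,0],
    [0.0001,0.0037,0],
    [0,0,0]
  ],
  "delta_rot": [
    [0,0,-1.5],
    [0,0,-1.5],
    [0,0,-1.5],
    [0,0,0]
  ],
  "grip": [-1,-1,-1,-1]
}}

```text
clock: 24.45
tool_pos: [0.5783, -0.1857, 0.0916]
eef_rot: [0.673, 0.74, -0.003, -0.001]
contact_force: [-5.6, -4.6, 5.3]
opening: 0.445
finger_force: 30.0
```

```bash
python3 bore.py; python3 st.py
```

```text
bore 220 [314.1  88.6] [ 0.5704 -0.1005] to post 0.0558
24.5 [ 0.5783 -0.1857  0.0916] 95.42 F tool [-4.04 -5.23] Fz 6.12 Mz [-1.    1.02  0.04] op 0.452 post rel [0.1413 0.0014]
```

Near the fence now, so I'll go in finer steps.

Request:
{"op": "play_rows", "data": {
  "translation": [
    [0,0.0025,0],
    [0,0.0025,0],
    [0,0.0025,0],
    [0,0,0]
  ],
  "delta_rot": [
    [0,0,-1],
    [0,0,-1],
    [0,0,-1],
    [0,0,0]
  ],
  "grip": [-1,-1,-1,-1]
}}

```text
clock: 25.0
tool_pos: [0.5863, -0.1847, 0.0916]
eef_rot: [0.653, 0.757, -0.002, -0.0]
contact_force: [-3.5, -4.9, 5.3]
opening: 0.449
finger_force: 30.0
```

```bash
python3 bore.py; python3 st.py
```

```text
bore 219 [313.2  88.6] [ 0.5735 -0.1002] to post 0.0557
25.05 [ 0.5863 -0.1847  0.0915] 98.47 F tool [-4.92 -4.97] Fz 5.63 Mz [-1.05  0.73  0.25] op 0.448 post rel [0.1412 0.0008]
```

Request:
{"op": "play_rows", "data": {
  "translation": [
    [0,0.0025,0],
    [0,0.0012,0],
    [0,0,0]
  ],
  "delta_rot": [
    [0,0,-1],
    [0,0,-0.5],
    [0,0,0]
  ],
  "grip": [-1,-1,-1]
}}

```text
clock: 25.42
tool_pos: [0.5895, -0.1842, 0.0916]
eef_rot: [0.643, 0.766, -0.003, -0.001]
contact_force: [-6.0, -5.1, 7.0]
opening: 0.446
finger_force: 30.0
```

```bash
python3 bore.py; python3 st.py
python3 - <<'E'
from plant import r
r.snapshot("top");r.snapshot("side")
for c in ("top","side"): print(c,[(x["point"],round(x["confidence"],2)) for x in r.look_for(c,"catch")[:2]])
E
```

```text
bore 223 [313.8  88.7] [ 0.5748 -0.1   ] to post 0.0558
25.475 [ 0.5895 -0.1841  0.0916] 99.93 F tool [-4.56 -5.84] Fz 6.17 Mz [-1.03  0.94  0.05] op 0.449 post rel [0.1412 0.0012]
top []
side []
```

Request:
{"op": "play_rows", "data": {
  "translation": [
    [0,0.0015,0],
    [0,0.0015,0],
    [0,0,0]
  ],
  "delta_rot": [
    [0,0,-0.6],
    [0,0,-0.6],
    [0,0,0]
  ],
  "grip": [-1,-1,-1]
}}

```text
clock: 26.05
tool_pos: [0.5899, -0.184, 0.0915]
eef_rot: [0.636, 0.772, -0.005, -0.003]
contact_force: [-12.0, -5.3, 12.8]
opening: 0.447
finger_force: 30.2
```

```bash
python3 bore.py; python3 st.py
python3 - <<'E'
from plant import r
from h import *
w=r.snapshot("wrist");g=cv2.cvtColor(w,cv2.COLOR_BGR2HSV)
for y in (20,60,100,140): print(y,[tuple(int(v) for v in g[y,x]) for x in range(335,400,5)])
cv2.imwrite("pics/w6.png",w)
E
```

```text
bore 231 [316.9  89.2] [ 0.5747 -0.1001] to post 0.0558
26.1 [ 0.5899 -0.184   0.0915] 101.0 F tool [ -1.79 -12.98] Fz 12.12 Mz [-1.    2.29 -0.51] op 0.447 post rel [0.141  0.0033]
20 [(25, 77, 245), (27, 70, 245), (25, 77, 245), (24, 83, 245), (24, 84, 245), (24, 81, 245), (19, 89, 221), (21, 82, 235), (17, 92, 139), (130, 11, 70), (105, 4, 250), (110, 3, 249), (105, 4, 249)]
60 [(23, 86, 245), (25, 76, 245), (25, 78, 245), (24, 81, 245), (25, 79, 245), (25, 78, 245), (108, 5, 251), (110, 3, 249), (110, 3, 249), (115, 6, 241), (105, 14, 141), (97, 16, 141), (110, 3, 251)]
100 [(24, 81, 245), (22, 91, 244), (23, 84, 245), (24, 81, 245), (26, 77, 245), (26, 77, 245), (110, 3, 249), (110, 3, 249), (110, 3, 249), (104, 13, 209), (102, 18, 144), (103, 21, 146), (113, 4, 250)]
140 [(24, 79, 245), (21, 92, 243), (21, 96, 241), (24, 83, 245), (25, 75, 245), (25, 84, 245), (110, 3, 249), (105, 4, 249), (105, 4, 252), (101, 15, 137), (98, 15, 138), (105, 13, 203), (110, 3, 249)]
```

Run:
```python
from plant import r
from h import *
w=cv2.imread("pics/w6.png");c=r.get_calibration("wrist");s=r.get_state()
a=np.radians(yaw(s));M=np.array([[np.cos(a),np.sin(a)],[np.sin(a),-np.cos(a)]])
g=cv2.cvtColor(w,cv2.COLOR_BGR2GRAY)
n,l,st,ce=cv2.connectedComponentsWithStats((g<60).astype(np.uint8))
for i in range(1,n):
    if st[i,4]>150: print(st[i],ce[i].round())
def rel(u,z): return (M@(fray(c,u,z)[:2]-s["tool_pos"][:2])).round(4)
for u in ((370,100),(370,140),(370,180)): print(u,rel(u,.03))
# w4-derived knob: pose then
T=R.from_quat(s["eef_rot"]);off=T.inv().apply(c["eye"]-s["tool_pos"]);re=T.inv()*R.from_quat(c["rotation"])
q=R.from_euler("z",70.6,degrees=True)*R.from_matrix(np.diag([1,-1,-1]))
c4=dict(c,eye=np.array([.50387,-.22176,.09171])+q.apply(off),rotation=(q*re).as_quat())
for u in ((540,118),(513,118),(566,118),(540,90),(540,146)): 
    k=fray(c4,u,.040);print("knob",u,k.round(4),"rel tool now",(M@(k[:2]-s["tool_pos"][:2])).round(4))
```

```text
[   0    0   54  103 3121] [20. 48.]
[    0     0   640   400 98563] [297. 294.]
[307 226  17  15 205] [315. 233.]
[307 282  15  13 153] [314. 288.]
(370, 100) [0.0809 0.0256]
(370, 140) [0.062  0.0261]
(370, 180) [0.0426 0.0268]
knob (540, 118) [ 0.6421 -0.1852  0.04  ] rel tool now [-0.0112  0.051 ]
knob (513, 118) [ 0.6236 -0.1809  0.04  ] rel tool now [-0.0034  0.0336]
knob (566, 118) [ 0.6629 -0.1898  0.04  ] rel tool now [-0.0196  0.0705]
knob (540, 90) [ 0.6461 -0.171   0.04  ] rel tool now [0.0021 0.0577]
knob (540, 146) [ 0.6389 -0.1998  0.04  ] rel tool now [-0.0249  0.0451]
```

The wrist geometry says the fence-side finger is meeting the clamp knob, which stands about 34 mm off the rail axis. I'll ease off, release just enough to lift clear, then finish the push from the robot's side with closed fingers.

Request:
{"op": "play_rows", "data": {
  "translation": [
    [0,-0.001,0],
    [0,-0.001,0],
    [0,-0.0012,0],
    [0,-0.0013,0],
    [0,0,0],
    [0,0,-0.01],
    [0,0,-0.02],
    [0,0,-0.02],
    [0,0,0]
  ],
  "delta_rot": [
    [0,0,0.5],
    [0,0,0],
    [0,0,0],
    [0,0,0],
    [0,0,0],
    [0,0,0],
    [0,0,0],
    [0,0,0],
    [0,0,0]
  ],
  "grip": [-1,-1,0.0,0.0,0.0,0.0,0.0,0.0,0.0]
}}

```text
clock: 27.28
tool_pos: [0.5912, -0.1827, 0.1442]
eef_rot: [0.638, 0.77, 0.001, 0.002]
contact_force: [-0.3, -0.0, -0.8]
opening: 0.501
finger_force: 0.0
```

```bash
python3 st.py
python3 - <<'E'
from plant import r
from h import *
w=r.snapshot("wrist");c=r.get_calibration("wrist")
cv2.imwrite("pics/w7.png",w)
d=r.silhouettes("wrist","rail")
if d:
    m=d[0]["pixels"].astype(np.uint8)
    pts=np.array([fray(c,(x,y),.034)[:2] for y,x in np.argwhere(m)],np.float32)
    rc=cv2.minAreaRect(pts*1000);print(d[0]["confidence"],m.sum(),rc)
for k in ("catch","rail_end"): print(k,[(x["point"],round(x["confidence"],2)) for x in r.look_for("wrist",k)[:2]])
E
```

```text
27.275 [ 0.5912 -0.1827  0.1442] 100.68 F tool [ 0.01 -0.3 ] Fz -0.85 Mz [-0.02 -0.12 -0.03] op 0.501 post rel [0.14  0.001]
0.65 16106 ((579.8558349609375, -134.03350830078125), (40.56302261352539, 193.53895568847656), 10.066629409790039)
catch [([0.5737, -0.2433, 0.0296], 0.98), ([0.4019, -0.1553, 0.0079], 0.57)]
rail_end [([0.5857, -0.1338, 0.0373], 0.56)]
```

Run:
```python
from plant import r
from h import *
w=cv2.imread("pics/w7.png");c=r.get_calibration("wrist");s=r.get_state()
a=np.radians(yaw(s));M=np.array([[np.cos(a),np.sin(a)],[np.sin(a),-np.cos(a)]])
hsv=cv2.cvtColor(w,cv2.COLOR_BGR2HSV)
rel=lambda u,z:(M@(fray(c,u,z)[:2]-s["tool_pos"][:2])*1000).round(1)
for y in range(60,250,15):
    row=hsv[y,300:420];f=np.where((row[:,1]<25)&(row[:,2]>225))[0]
    if len(f)==0: continue
    x=300+f[0];print(y,x,"fence/edge@.026",rel((x,y),.026),"@.034",rel((x,y),.034),[tuple(int(v) for v in hsv[y,k]) for k in range(x-4,x+1)])
```

```text
60 346 fence/edge@.026 [108.1  20.2] @.034 [106.8  19.4] [(25, 77, 246), (25, 76, 247), (25, 79, 249), (19, 50, 200), (111, 7, 248)]
75 345 fence/edge@.026 [98.3 19.6] @.034 [97.4 18.8] [(25, 75, 246), (25, 74, 246), (26, 76, 247), (24, 89, 233), (18, 11, 235)]
90 346 fence/edge@.026 [88.6 20.3] @.034 [88.1 19.5] [(26, 75, 246), (26, 76, 247), (24, 69, 244), (23, 14, 221), (110, 6, 254)]
105 345 fence/edge@.026 [78.9 19.7] @.034 [78.8 19. ] [(26, 73, 246), (26, 75, 246), (25, 76, 246), (25, 74, 233), (110, 6, 251)]
120 345 fence/edge@.026 [69.3 19.8] @.034 [69.6 19.1] [(26, 74, 246), (26, 76, 246), (26, 81, 247), (23, 36, 232), (113, 4, 244)]
135 344 fence/edge@.026 [59.6 19.3] @.034 [60.3 18.6] [(23, 87, 246), (23, 88, 246), (22, 91, 246), (21, 90, 237), (10, 6, 241)]
150 344 fence/edge@.026 [49.9 19.5] @.034 [51.  18.7] [(23, 87, 246), (22, 88, 246), (22, 94, 247), (20, 51, 239), (165, 2, 239)]
```

The rail edge and fence show no gap in the wrist image, so the rail looks flush. I'll confirm with a gentle push from the robot's side.

Request:
{"op": "play_rows", "data": {
  "translation": [
    [0,-0.023,0],
    [0,-0.023,0],
    [0,0,0],
    [0,0,0],
    [0,0,0.03],
    [0,0,0.02],
    [0,0,0.012],
    [0,0,0],
    [0,0.003,0],
    [0,0,0]
  ],
  "delta_rot": [
    [0,0,0],
    [0,0,0],
    [0,0,0],
    [0,0,0],
    [0,0,0],
    [0,0,0],
    [0,0,0],
    [0,0,0],
    [0,0,0],
    [0,0,0]
  ],
  "grip": [-1,-1,-1,-1,-1,-1,-1,-1,-1,-1],
  "squeeze": 20
}}

```text
clock: 28.72
tool_pos: [0.5484, -0.1906, 0.0803]
eef_rot: [0.638, 0.77, 0.0, 0.001]
contact_force: [0.5, 0.3, -0.4]
opening: 0.005
finger_force: 0.0
```

```bash
python3 st.py
```

```text
28.725 [ 0.5484 -0.1906  0.0803] 100.69 F tool [0.2  0.59] Fz -0.35 Mz [-0.03 -0.06  0.  ] op 0.005 post rel [0.1399 0.0447]
```

Request:
{"op": "play_rows", "data": {
  "translation": [
    [0,0.002,0],
    [0,0.002,0],
    [0,0.001,0],
    [0,0,0]
  ],
  "delta_rot": [
    [0,0,0],
    [0,0,0],
    [0,0,0],
    [0,0,0]
  ],
  "grip": [-1,-1,-1,-1]
}}

```text
clock: 29.22
tool_pos: [0.5525, -0.1898, 0.0795]
eef_rot: [0.638, 0.77, -0.0, -0.0]
contact_force: [-0.6, -0.4, -0.4]
opening: 0.008
finger_force: 0.0
```

```bash
python3 st.py
```

```text
29.225 [ 0.5525 -0.1898  0.0795] 100.7 F tool [-0.23 -0.7 ] Fz -0.4 Mz [-0.03 -0.06 -0.02] op 0.008 post rel [0.1398 0.0404]
```

Request:
{"op": "play_rows", "data": {
  "translation": [
    [0,0.002,0],
    [0,0.001,0],
    [0,0.001,0],
    [0,0,0]
  ],
  "delta_rot": [
    [0,0,0],
    [0,0,0],
    [0,0,0],
    [0,0,0]
  ],
  "grip": [-1,-1,-1,-1]
}}

```text
clock: 29.72
tool_pos: [0.5547, -0.1894, 0.0793]
eef_rot: [0.638, 0.77, -0.002, -0.001]
contact_force: [-5.0, -0.4, 3.9]
opening: 0.006
finger_force: 2.9
```

```bash
python3 st.py
```

```text
29.725 [ 0.5547 -0.1894  0.0793] 100.68 F tool [ 0.55 -5.  ] Fz 3.93 Mz [-0.15  0.88 -0.  ] op 0.006 post rel [0.1399 0.0382]
```

Request:
{"op": "play_rows", "data": {
  "translation": [
    [0.0003,0.001,0],
    [0.0003,0.001,0],
    [0,0,0]
  ],
  "delta_rot": [
    [0,0,0],
    [0,0,0],
    [0,0,0]
  ],
  "grip": [-1,-1,-1]
}}

```text
clock: 30.1
tool_pos: [0.5549, -0.1893, 0.0793]
eef_rot: [0.638, 0.77, -0.004, -0.002]
contact_force: [-9.0, -1.3, 8.6]
opening: 0.002
finger_force: 5.1
```

```bash
python3 st.py
```

```text
30.1 [ 0.5549 -0.1893  0.0793] 100.65 F tool [ 0.4  -9.11] Fz 8.59 Mz [-0.35  1.54 -0.03] op 0.002 post rel [0.1398 0.0379]
```

Request:
{"op": "play_rows", "data": {
  "translation": [
    [0.0003,0.0015,0],
    [0,0,0],
    [0,-0.003,0],
    [0,-0.006,0],
    [0,-0.02,0],
    [0,-0.02,-0.01],
    [0,0,-0.05],
    [0,0,-0.05],
    [0,0,-0.05],
    [0,0,0]
  ],
  "delta_rot": [
    [0,0,0],
    [0,0,0],
    [0,0,0],
    [0,0,0],
    [0,0,0],
    [0,0,0],
    [0,0,0],
    [0,0,0],
    [0,0,0],
    [0,0,0]
  ],
  "grip": [-1,-1,-1,-1,-1,-1,-1,-1,-1,-1]
}}

```text
clock: 31.35
tool_pos: [0.5144, -0.1961, 0.2433]
eef_rot: [0.638, 0.77, 0.002, 0.004]
contact_force: [-0.1, -0.5, -0.4]
opening: 0.004
finger_force: 0.0
```

```bash
python3 st.py
python3 - <<'E'
from plant import r
from h import *
for c in ("wrist","top","side"):
    w=r.snapshot(c);cal=r.get_calibration(c);cv2.imwrite(f"pics/{c}9.png",w)
    d=r.silhouettes(c,"rail")
    F=fray if c=="wrist" else ray
    if d:
        m=d[0]["pixels"].astype(np.uint8)
        pts=np.array([F(cal,(x,y),.034)[:2] for y,x in np.argwhere(m)],np.float32)
        rc=cv2.minAreaRect(pts*1000);print(c,d[0]["confidence"],m.sum(),rc)
    for k in ("catch","rail_end","slot"): print(k,[(x["point"],round(x["confidence"],2)) for x in r.look_for(c,k)[:1]])
w=cv2.imread("pics/wrist9.png");c=r.get_calibration("wrist");P=np.array([.5663,-.0449])
hsv=cv2.cvtColor(w,cv2.COLOR_BGR2HSV);hsv=hsv.astype(int)
# gap scan across the rail/fence line in post frame, angle 99.8
u=-np.array([np.cos(np.radians(99.8)),np.sin(np.radians(99.8))]);v=np.array([-u[1],u[0]])
e=c["eye"];Rm=R.from_quat(c["rotation"]).inv();K=c["intrinsics"]
def fp(p):
    q=Rm.apply(p-e);t=np.arctan2(np.hypot(q[0],q[1]),-q[2]);k=t/np.hypot(q[0],q[1])*K[0,0];return K[0,2]+q[0]*k,K[1,2]-q[1]*k
for d in (.04,.06,.08,.1,.12,.14,.16,.17,.18,.186,.19,.2):
    row=[]
    for l in np.arange(-.040,.041,.004):
        x,y=fp(np.r_[P+d*u+l*v,.034]);x,y=int(round(x)),int(round(y))
        row.append("%d/%d"%tuple(hsv[y,x,1:]) if 0<=x<640 and 0<=y<400 else "-")
    print(d,v.round(2)[0],*row)
E
```

```text
31.35 [ 0.5144 -0.1961  0.2433] 100.7 F tool [-0.52 -0.18] Fz -0.4 Mz [-0.08 -0.12  0.01] op 0.004 post rel [0.1389 0.0791]
wrist 0.92 7815 ((576.0521240234375, -129.96380615234375), (45.697879791259766, 199.56369018554688), 9.904593467712402)
catch [([0.5687, -0.2431, 0.035], 0.69)]
rail_end [([0.5797, -0.138, 0.0372], 0.96)]
slot [([0.5815, -0.138, 0.0336], 0.67)]
top 0.69 553 ((577.8652954101562, -108.93075561523438), (41.94087219238281, 146.44927978515625), 10.232134819030762)
catch []
rail_end [([0.58, -0.1149, 0.0372], 0.74)]
slot [([0.578, -0.116, 0.0317], 0.89)]
side 0.81 671 ((575.85888671875, -120.85179138183594), (41.66403579711914, 212.96774291992188), 9.977931022644043)
catch [([0.57, -0.2401, 0.0279], 0.63)]
rail_end [([0.5773, -0.1274, 0.033], 0.72)]
slot [([0.5783, -0.1295, 0.0312], 0.72)]
0.04 0.99 47/247 50/247 66/244 105/63 92/246 94/242 84/247 89/247 86/247 94/245 87/247 75/247 78/247 83/247 3/251 10/146 17/136 2/252 3/251 84/235 72/246
0.06 0.99 56/248 65/247 90/223 102/65 98/240 98/235 98/237 96/239 95/244 98/240 95/241 99/237 91/245 94/247 3/251 15/135 21/134 3
[... 860 characters left out ...]
06/214 101/230 101/232 100/234 100/231 103/226 91/242 77/248 3/251 17/139 21/133 3/251 4/252 79/241 80/240
0.18 0.99 13/77 17/163 15/188 18/69 104/227 105/221 105/212 102/230 100/231 99/233 102/231 104/225 87/245 81/247 3/251 15/137 19/132 3/251 4/252 77/242 80/239
0.186 0.99 3/255 18/200 14/125 11/229 3/240 79/240 79/239 78/239 80/239 81/236 67/245 59/248 24/86 2/255 3/251 15/169 16/131 3/251 4/252 75/244 79/241
0.19 0.99 4/253 8/254 19/136 7/247 13/241 56/248 59/247 59/247 59/247 60/247 61/248 54/249 7/76 5/242 3/251 14/220 17/134 3/252 5/253 75/246 79/241
0.2 0.99 9/81 5/254 4/250 2/255 81/94 79/94 77/89 72/85 63/73 57/63 29/53 20/50 25/72 4/254 2/250 3/251 3/251 3/251 6/255 72/247 77/241
```

The pixel scan shows the rail lying flush along the fence over its whole length. The roller sits behind the rail's corner and the slot is home (rail centre 85.7 mm from the post). I'm handing in.

```bash
python3 -c "
from plant import r
print(r.finish_job())"
```

```text
the job is handed in; nothing more can be done
None
```

The rail is on the post with its slot home and lies flat along the fence, held by the roller catch. I handed the job in after about 31 s; no verdict came back. I had no reading of the catch's travel, so the roller's hold is judged from the wrist camera and a gentle push that met a firm stop at about 9 N.

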